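Roll the thumbwheel of a bench gap gauge until the jaw reaches the gauge mark

TASK

Set the bench gap gauge for the pipe offcuts: lay a fingertip on the knurled wheel and roll it, stroke by stroke, until the gap has closed so far that the sliding jaw's pointer lines up with the line on the gauge-mark saddle. Move the jaw only by its wheel, do not touch the jaw or the saddle, and leave the pipe ring, wood block and bolt round the gauge where they are; then take the finger away.

Things in the scene. Friction and masses are not known exactly. Their poses are not given: they have to be found in the camera images.
- gauge: Bench gap gauge fixed to the table: grey base 130 x 300 x 14 mm (x, y, z), slideway along y. Origin: centre of the underside. Fixed anvil (66 mm high) near the +y end, its steel face at y = 99 mm; knurled wheel near the -y end; sliding jaw between them. The gap is the space between jaw and anvil. The -x side, with the mark saddle, looks more or less towards the robot.
- wheel_top (a point): Crown (highest point) of the knurled wheel, at mid-width, 92 mm above the table, at x = 0, y = -85 mm of the gauge. Axes as the gauge's. It does not turn with the wheel.
- adjuster_wheel: Knurled steel wheel, diameter 60 mm, 18 mm wide, origin at its centre, on a fixed level axle along the gauge's x axis, between two fixed cheeks that end 9.5 mm below its crown. A press of 3 to 15 N gives enough grip: about 1.5 N along the rim turns it; it stays where left. The jaw moves the same way as the crown, 0.47 mm per mm of rim travel: crown towards anvil closes the gap.
- slide_jaw: Sliding jaw, a grey and steel block 60 x 26 mm, top 64 mm above the table, geared to the wheel; slides along the gauge's y axis. Origin on the gauge's x = 0 line, at table height, below the jaw's steel face. Not to be touched.
- jaw_pointer (a point): The tip of the jaw's pointer: a dark steel blade, 3 mm wide, which sticks out of the jaw at its face towards the mark saddle. The point is at the middle of the blade's width, on its top, 33.5 mm above the table.
- mark_line (a point): Gauge mark: jaw-side end of the single dark line, 3 mm wide, across the top of the mark saddle, 33.5 mm above the table. Axes as the gauge's. The pointer is on the mark when both have the same y in the gauge's frame (end to end, 1 mm apart in x). At the start the mark lies 19 to 50 mm from the pointer, towards the anvil.
- mark_saddle: The gauge-mark saddle, an aluminium block 18 x 26 x 12 mm with a small dark clamp screw on its outer side, clamped on the steel bar along the -x side of the gauge. Origin on the gauge's x = 0 line, at the y of its line. Not to be touched.
- ring_offcut_centre (a point): Centre, half-way up, of a loose grey pipe ring, 63 mm across and 43 mm high, standing on the table off the anvil end (+y) of the gauge. A bystander.
- block_centre (a point): Centre, half-way up, of a loose wood block, 45 x 96 x 35 mm, on the table on the -x side of the gauge. A bystander.
- bolt_centre (a point): Centre, half-way up, of a loose steel hex bolt, 60 mm long and 18 mm high, lying on the table on the -x side of the gauge. A bystander.

How it is judged:
By the outcome, as a careful person would: the job done as asked, in the order asked, and still so for the second after the job is handed in, with the robot touching nothing.
It also fails if it takes over 51 s, if anything falls off the work surface, if the arm or the gripper's body presses on something with over 40 N, if the wrist force passes 120 N, or if a joint passes its speed limit or range.

ROBOT

A 6-joint arm with a two-finger parallel gripper is mounted at the origin on the work surface; the furniture and walls round the work are solid. World frame = base frame: x ahead of the robot, y to its left, z up, the work surface at z = 0. Lengths are in m, angles in rad, forces in N, time in s.
With the tool pointing down it reaches from about 0.225 to 0.875 m from the base axis. Payload 3.4 kg.
Tool frame: the origin (TCP) lies midway between the tips of the shut fingers; the grasp point (between the pads) lies 19 mm behind it (manip.grip_point_offset is the distance from the TCP to the grasp point, in m); x points along the fingers, y is the direction in which the jaws open and shut, and the axes are right-handed (so a half turn about x gives the same grasp; the last joint's range is limited). The gripper opens to 85 mm and grips with 20 to 120 N. Pads are 22 mm wide; open, the fingers measure 114 mm over their backs; the gripper's body (76 mm by 85 mm) begins 54 mm behind the grasp point. The pads swing forward as they close: fully open they stand 13 mm farther back than shut.
Start: joints at [-1.461, 0.276, 1.505, -0, 1.361, -0.121], TCP at [0.132, -0.56, 0.202] pointing down, gripper open.
Joint ranges: [-2.89, 2.89], [-0.75, 2.08], [0.22, 2.7], [-1.18, 4.32], [0.11, 2.71], [-2.7, 2.7]. Speed limits (rad/s): [2.57, 2.57, 3.14, 3.14, 3.14, 3.14].

INTERFACE

Orientations are given as a unit quaternion [w, x, y, z].
In Python, from rig import manip gives the robot as it stands.
- The arm moves only by the shell command python3 -m crank 'ROWS' [FORCE]. ROWS is a JSON object of lists of equal length, an entry for each row: "grip": the opening, from 0 (shut) to 1 (fully open); "slide": the shift along the world's x, y, z in cm, a list of three; "roll": the turn about the world's z in degrees. In form: {"grip": [grip, ...], "slide": [[dx, dy, dz], ...], "roll": [roll, ...]}. A call has 1 to 20 rows; each row is the pose to reach, as a shift and turn from the pose commanded when the call began; what a row does not reach only later rows make up. A row lasts 1/10 s, in which the tool goes at most 50 mm and 8.59 degrees, less where a joint would pass 70% of its speed; a pose out of reach is approached as far as the arm can. A call with a gripper value outside its range is refused whole. The fingers move at their own pace and stop on an object; FORCE is the grip in N (left out, the last holds). Time passes only in rows, so rows that repeat a pose let the fingers close. It gives the time, the measured TCP pose, the force and the opening at its end, in the units of the state.
- manip.get_state(): the state, without advancing time (a new reading comes with each control period).
- manip.get_image(name): name is "side" or "top" or "wrist"; returns a dict with "frame" (400x640x3 uint8, red, green, blue), "K" (3x3 intrinsics, pixels), "distortion" ([k1, k2, p1, p2, k3] as OpenCV has them; the pictures are not rectified), "R" (3x3) and "t" (3): a world point X has camera coordinates R X + t. Camera axes: x right, y down, z forward; pixel columns grow to the right and rows downward; lengths in m; the calibration is good to about 2 mm. A picture is of the moment at which its call begins. There is no depth.
- manip.sign_off(): hands the job in, once; it reports no verdict.
The state is a dict: "clock": time; "qpos": joint angles; "qd": joint speeds; "effort": joint torques, N m; "position": TCP position; "ee_rot": TCP orientation; "contact_force": force on the tool from outside, world axes, zero at the start; "moment": the same for the moment, N m; "width": finger opening in m.
Only numpy, scipy, OpenCV 4.12 (cv2) and the standard library are available. Lean on these libraries where they do the work, as an engineer would, in place of code of your own. Each camera call takes 0.05 s, during which the arm holds its last target. There are 200 camera calls.

## Working session

There is one attempt and no reset: what is moved stays moved. The work goes in short steps, Python scripts to look and compute and a shell command to move; the robot and the scene stay as the last step left them, time stands still between calls to the robot, and variables do not carry over. Pictures are saved under pics/ and viewed, on a budget of 17 in all, crops included, one or two more only if the job needs it, and the job is handed in when it is done.

```bash
mkdir -p pics
cat > h.py <<'E'
import numpy as np, cv2
from rig import manip
def snap(n,tag):
    im=manip.get_image(n); np.savez(f'pics/{tag}.npz',**{k:np.asarray(v) for k,v in im.items()})
    cv2.imwrite(f'pics/{tag}.png',im['frame'][:,:,::-1]); return im
def load(tag): return dict(np.load(f'pics/{tag}.npz'))
def ray(im,uv):
    p=cv2.undistortPoints(np.array([[uv]],float),im['K'],im['distortion'])[0,0]
    R,t=im['R'],im['t']; return -R.T@t, R.T@np.array([p[0],p[1],1])
def onz(im,uv,z):
    c,d=ray(im,uv); return c+d*(z-c[2])/d[2]
def proj(im,X):
    return cv2.projectPoints(np.array(X,float).reshape(-1,1,3),cv2.Rodrigues(im['R'])[0],im['t'],im['K'],im['distortion'])[0][:,0]
E
python3 - <<'E'
from h import *
for n in('top','side'):
    im=snap(n,n+'0'); print(n,-im['R'].T@im['t'])
a=[load('top0')['frame'],load('side0')['frame']]
print(manip.get_state())
E
```

```text
top [0.30489519 0.09779208 0.92074855]
side [ 0.10659853 -0.4827737   0.57687427]
{'clock': 0.1, 'qpos': array([-1.46097179e+00,  2.76562513e-01,  1.50601352e+00,  5.35848495e-06,
        1.36071039e+00, -1.21016926e-01]), 'qd': array([-0.00141809, -0.00242472, -0.00410628, -0.00087499, -0.00012795,
       -0.00071981]), 'effort': array([ 1.22460828e-03, -4.17699766e+01, -2.46404958e+01, -2.37753147e-04,
        5.76964463e-03, -1.17920658e-05]), 'position': array([ 0.13148766, -0.55922678,  0.20150593]), 'ee_rot': array([ 0.08083445,  0.70240699,  0.08203209, -0.70239658]), 'contact_force': array([ 0.05866644, -0.57972539,  0.34358103]), 'moment': array([ 0.01966405, -0.03736423, -0.00546171]), 'width': 0.0851966170071825}
```

View pics/top0.png

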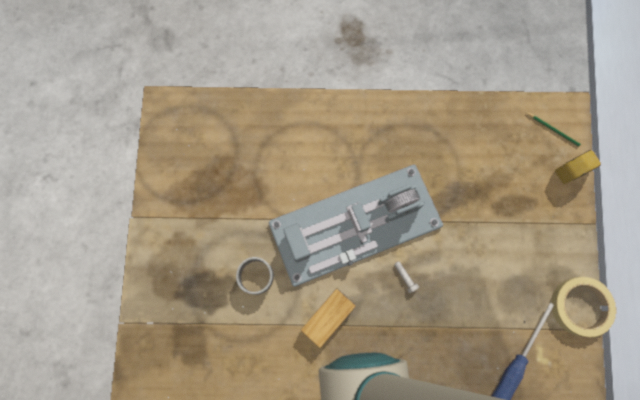

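View pics/side0.png

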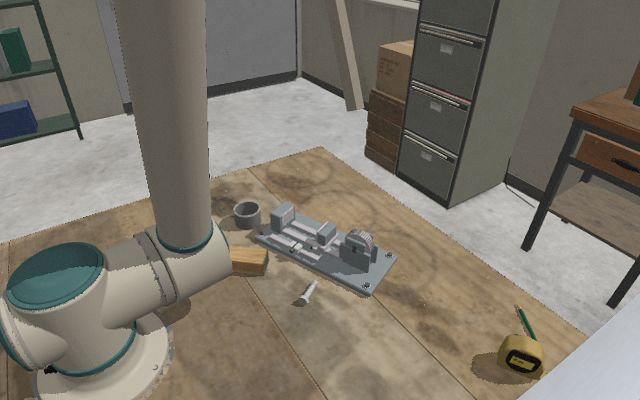

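The top view shows the gauge at about (355,225). The wheel is at (403,200), the anvil at (297,240), and the saddle near (348,257) on the robot side. I'll enlarge that area.

Run:
```python
from h import *
f=load('top0')['frame'][155:300,260:450,::-1]
cv2.imwrite('pics/c1.png',cv2.resize(f,None,fx=4,fy=4,interpolation=cv2.INTER_CUBIC))
```

```text
(no output)
```

View pics/c1.png

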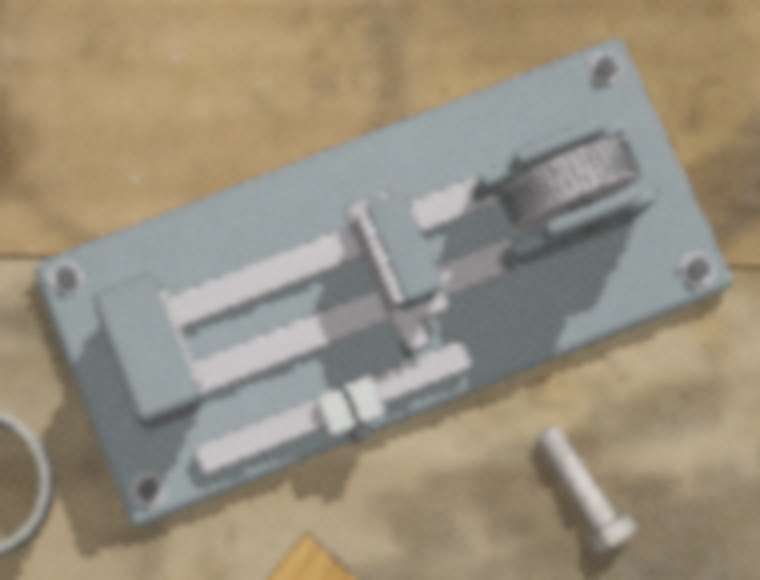

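The crop shows the base corners at (38,265), (617,40), (730,285) and (135,522). The pointer tip is near (418,345), and the saddle's line runs from (343,386) to (358,425). Next I'll fit the gauge pose.

```bash
cat >> h.py <<'E'
def g2w(g,P):
    c,s=np.cos(g[2]),np.sin(g[2]); P=np.atleast_2d(P)
    return np.c_[g[0]+c*P[:,0]-s*P[:,1], g[1]+s*P[:,0]+c*P[:,1], P[:,2]]
def w2g(g,W):
    c,s=np.cos(g[2]),np.sin(g[2]); d=np.asarray(W)[:2]-g[:2]; return np.array([c*d[0]+s*d[1],-s*d[0]+c*d[1]])
E
python3 - <<'E'
from h import *
from scipy.optimize import least_squares
im=load('top0')
px=lambda p:np.array([260+(p[0]+.5)/4-.5,155+(p[1]+.5)/4-.5])
C=np.array([px(p) for p in[(38,265),(617,40),(730,285),(135,522)]])
G=np.array([[.065,.15,.014],[.065,-.15,.014],[-.065,-.15,.014],[-.065,.15,.014]])
r=least_squares(lambda g:(proj(im,g2w(g,G))-C).ravel(),[.45,0,.3])
g=r.x; print(g,np.degrees(g[2]),r.fun); np.save('g.npy',g)
for n,p in[('ptr',(418,345)),('mark',(343,386)),('mark2',(358,425))]: print(n,w2g(g,onz(im,px(p),.0335))*1e3)
print('wheel',g2w(g,[0,-.085,.092]), 'crown px',(proj(im,g2w(g,[[0,-.085,.092],[-.009,-.085,.092],[.009,-.085,.092]]))-[260,155])*4)
print('ydir',g2w(g,[0,1,0])-g2w(g,[0,0,0]))
for X in ([-1.461,.276],):
    pass
E
```

```text
[0.46265809 0.02295128 0.39109898] 22.408320975426438 [-2.11347498 -0.51670555  1.3164566  -1.59234932  1.96269469  0.06646799
 -1.100385    1.62926898]
ptr [-38.00617552   0.73464482]
mark [-42.62850406  39.0088868 ]
mark2 [-61.10914902  39.42109723]
wheel [[ 0.49506048 -0.05563043  0.092     ]] crown px [[580.42406306 169.12270901]
 [588.99377464 188.27374408]
 [571.89293554 150.05485767]]
ydir [[-0.38120464  0.92449068  0.        ]]
```

```bash
python3 -m crank '{"grip":[0,0,0,0,0,0,0,0,0,0,0,0,0,0,0,0,0,0,0,0],"slide":[[5,6,0],[10,12,0],[15,18,0],[20,24,0],[23,28,0],[26,32,0],[29,36,0],[32,40,0],[34,44,0],[36,47,0],[36.8,49.1,0],[36.8,49.1,0],[36.8,49.1,0],[36.8,49.1,-3],[36.8,49.1,-6],[36.8,49.1,-8],[36.8,49.1,-8],[36.8,49.1,-8],[36.8,49.1,-8],[36.8,49.1,-8]],"roll":[2,4,6,8,9,9,9,9,9,9,9,9,9,9,9,9,9,9,9,9]}' 20
python3 - <<'E'
from h import *
im=snap('side','s1'); im2=snap('top','t1');im3=snap('wrist','w1')
f=im['frame'][170:320,230:420,::-1]
a=cv2.resize(f,None,fx=3,fy=3,interpolation=cv2.INTER_CUBIC)
cv2.imwrite('pics/c2.png',a)
s=manip.get_state();print(s['clock'],s['position'],s['contact_force'],s['width'])
E
```

```text
clock: 2.1
position: [0.5005, -0.0693, 0.1237]
ee_rot: [0.137, 0.695, 0.136, -0.693]
contact_force: [-0.2, -0.2, -0.0]
width: -0.0001
2.25 [ 0.49998993 -0.0690281   0.12315673] [-0.08947795 -0.04823764  0.83041318] -8.045569195946853e-05
```

View pics/c2.png

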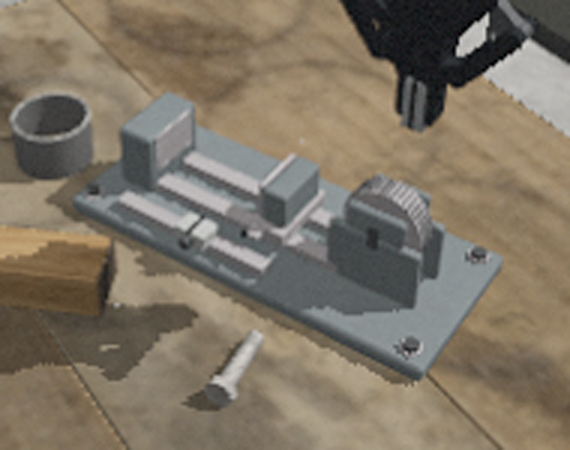

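View pics/w1.png

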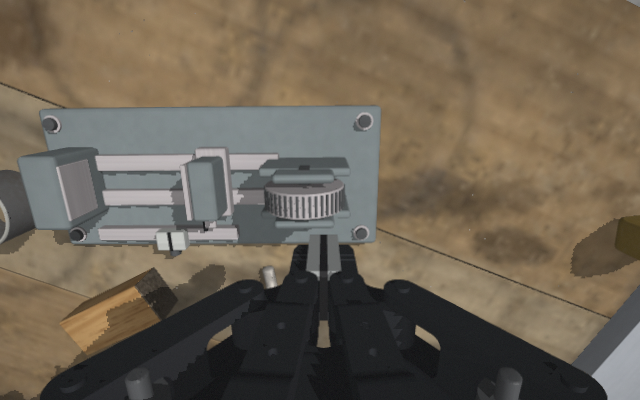

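The side crop and wrist view show the shut fingers above and behind the wheel. The wheel is at wrist px (305,200), the pointer at about (206,228) and the saddle line at about (171,240). I'll check the projected crown and tip against these views.

Run:
```python
from h import *
from scipy.optimize import least_squares
g=np.load('g.npy');s1=load('s1');w1=load('w1')
pts=g2w(g,[[0,-.085,.092],[.009,-.085,.092],[-.009,-.085,.092],[.065,.15,.014],[.065,-.15,.014],[-.065,-.15,.014],[-.065,.15,.014],[.009,-.055,.062],[-.009,-.115,.062]])
print('side crop',((proj(s1,pts)-[230,170])*3).round()); print('wrist',proj(w1,pts).round())
print('tcp side crop',(proj(s1,[[.5,-.069,.123]])-[230,170])*3)
for n,p in[('ptr',(206,228)),('mark',(171,234))]: print(n,w2g(g,onz(w1,p,.0335))*1e3)
f=w1['frame'][150:262,120:390,::-1]
a=cv2.resize(f[50:112,:140],None,fx=5,fy=5,interpolation=cv2.INTER_CUBIC)
cv2.imwrite('pics/c3.png',a)
```

```text
side crop [[387. 184.]
 [394. 177.]
 [381. 192.]
 [171. 109.]
 [502. 252.]
 [417. 369.]
 [ 66. 193.]
 [353. 194.]
 [417. 243.]]
wrist [[302. 209.]
 [301. 197.]
 [302. 222.]
 [ 36. 109.]
 [382. 107.]
 [375. 245.]
 [ 70. 246.]
 [265. 185.]
 [343. 207.]]
tcp side crop [[410.1067175  156.06129924]]
ptr [-38.06325531   5.01619438]
mark [-43.83266515  37.25548041]
```

View pics/c3.png

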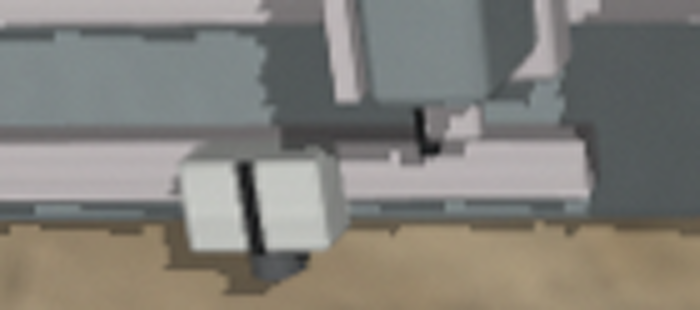

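```bash
python3 -m crank '{"grip":[0,0,0,0,0,0],"slide":[[0,0,-2],[0,0,-2.7],[0,0,-2.8],[0,0,-2.9],[0,0,-3.0],[0,0,-3.0]],"roll":[0,0,0,0,0,0]}'
```

```text
clock: 2.85
position: [0.4999, -0.0689, 0.0927]
ee_rot: [0.136, 0.694, 0.136, -0.694]
contact_force: [-0.0, 0.1, -0.3]
width: -0.0002
```

```bash
python3 -m crank '{"grip":[0,0,0],"slide":[[0,0,-0.1],[0,0,-0.2],[0,0,-0.2]],"roll":[0,0,0]}'
```

```text
clock: 3.15
position: [0.4994, -0.0688, 0.0903]
ee_rot: [-0.136, -0.694, -0.136, 0.694]
contact_force: [-0.0, -0.3, -0.3]
width: -0.0
```

```bash
python3 -m crank '{"grip":[0,0,0],"slide":[[0,0,-0.1],[0,0,-0.15],[0,0,-0.15]],"roll":[0,0,0]}'
```

```text
clock: 3.45
position: [0.4994, -0.0688, 0.0887]
ee_rot: [-0.136, -0.694, -0.136, 0.694]
contact_force: [-0.9, 0.3, 0.5]
width: 0.0002
```

```bash
python3 -m crank '{"grip":[0,0,0],"slide":[[0,0,-0.1],[0,0,-0.1],[0,0,-0.1]],"roll":[0,0,0]}'
```

```text
clock: 3.75
position: [0.4995, -0.0688, 0.0878]
ee_rot: [-0.136, -0.694, -0.136, 0.694]
contact_force: [-0.6, 0.6, -0.6]
width: 0.0002
```

Run:
```python
from h import *
s=snap('side','s2'); 
f=s['frame'][200:280,320:420,::-1]
cv2.imwrite('pics/c4.png',cv2.resize(f,None,fx=6,fy=6,interpolation=cv2.INTER_CUBIC))
g=np.load('g.npy')
P=np.vstack([g2w(g,[[0,-.085,.092]]),[manip.get_state()['position']]])
print((proj(s,P)-[320,200])*6, manip.get_state()['contact_force'])
```

```text
[[234.64870248 188.60778502]
 [269.20361283 215.29424347]] [-0.62411764  0.08380277  0.34014206]
```

View pics/c4.png

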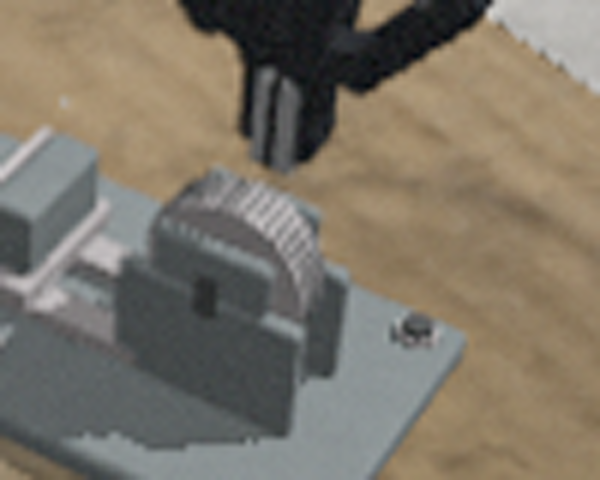

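The side crop shows the tip at about (278,165), above the wheel with a visible gap, while the reported TCP projects to (269,215). I'll check this against the wrist camera.

Run:
```python
from h import *
w=load('w1')
for h in(0,.01,.02):print(proj(w,[[.5,-.069,.123+h]]))
w2=snap('wrist','w2'); p=manip.get_state()['position']
for h in(0,.01,.02):print(proj(w2,[p+[0,0,h]]))
g=np.load('g.npy');print(proj(w2,g2w(g,[0,-.085,.092])))
f=w2['frame'][140:300,200:440,::-1]
cv2.imwrite('pics/c5.png',cv2.resize(f,None,fx=3,fy=3,interpolation=cv2.INTER_CUBIC))
```

```text
[[322.72077539 227.74091517]]
[[322.71108336 234.73583765]]
[[322.70028903 242.5319625 ]]
[[323.02817398 227.79195486]]
[[323.01184294 234.8318194 ]]
[[322.99363942 242.6794838 ]]
[[298.70868342 229.27713773]]
```

View pics/c5.png

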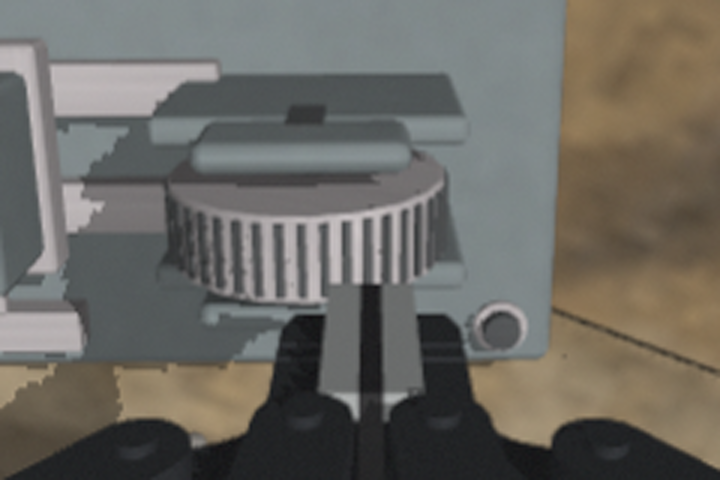

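The wrist crop shows the tip's near edge at full-image row 235, against 228 for the reported TCP. Both cameras therefore put the physical tip about 15–18 mm short of the reported TCP, so I'll go by the pictures and the force and keep descending carefully.

```bash
python3 -m crank '{"grip":[0,0,0,0,0],"slide":[[0,0,-0.2],[0,0,-0.4],[0,0,-0.6],[0,0,-0.8],[0,0,-0.8]],"roll":[0,0,0,0,0]}'
```

```text
clock: 4.35
position: [0.4992, -0.0687, 0.0794]
ee_rot: [-0.136, -0.694, -0.136, 0.694]
contact_force: [0.1, -0.3, -1.3]
width: 0.0001
```

```bash
python3 -m crank '{"grip":[0,0,0,0],"slide":[[0,0,-0.1],[0,0,-0.2],[0,0,-0.3],[0,0,-0.3]],"roll":[0,0,0,0]}'
```

```text
clock: 4.75
position: [0.4994, -0.0688, 0.0767]
ee_rot: [-0.136, -0.694, -0.136, 0.694]
contact_force: [0.2, -0.6, 0.6]
width: -0.0001
```

```bash
python3 -m crank '{"grip":[0,0,0],"slide":[[0,0,-0.1],[0,0,-0.15],[0,0,-0.15]],"roll":[0,0,0]}'
```

```text
clock: 5.05
position: [0.4995, -0.0688, 0.0753]
ee_rot: [-0.136, -0.694, -0.136, 0.694]
contact_force: [0.3, 0.8, -0.3]
width: -0.0001
```

```bash
python3 -m crank '{"grip":[0,0,0],"slide":[[0,0,-0.1],[0,0,-0.15],[0,0,-0.15]],"roll":[0,0,0]}'
```

```text
clock: 5.35
position: [0.4994, -0.0688, 0.0737]
ee_rot: [-0.136, -0.694, -0.136, 0.694]
contact_force: [0.7, -0.4, -0.0]
width: 0.0001
```

Run:
```python
from h import *
s=snap('side','s3'); 
f=s['frame'][200:280,320:420,::-1]; 
cv2.imwrite('pics/c6.png',cv2.resize(f,None,fx=6,fy=6,interpolation=cv2.INTER_CUBIC))
print(manip.get_state()['contact_force'],(proj(s,[manip.get_state()['position']])-[320,200])*6)
```

```text
[ 0.19267433 -0.20016657 -0.28812136] [[265.51417962 247.09568442]]
```

View pics/c6.png

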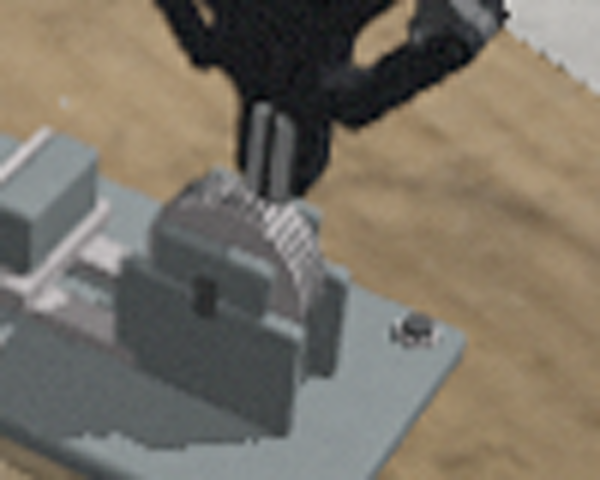

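The tip is now at (272,200), just above the knurling near (264,208), so contact is only a few mm away.

```bash
python3 -m crank '{"grip":[0,0,0],"slide":[[0,0,-0.1],[0,0,-0.15],[0,0,-0.15]],"roll":[0,0,0]}'
```

```text
clock: 5.7
position: [0.4995, -0.0688, 0.0722]
ee_rot: [-0.136, -0.694, -0.136, 0.694]
contact_force: [-1.2, -0.5, 1.1]
width: 0.0001
```

```bash
python3 -m crank '{"grip":[0,0,0],"slide":[[0,0,-0.1],[0,0,-0.1],[0,0,-0.1]],"roll":[0,0,0]}'
```

```text
clock: 6.0
position: [0.4995, -0.0688, 0.0713]
ee_rot: [-0.136, -0.694, -0.136, 0.694]
contact_force: [0.2, -0.3, -0.2]
width: 0.0001
```

```bash
python3 -m crank '{"grip":[0,0,0],"slide":[[0,0,-0.1],[0,0,-0.15],[0,0,-0.15]],"roll":[0,0,0]}'
```

```text
clock: 6.3
position: [0.4994, -0.0688, 0.0697]
ee_rot: [-0.136, -0.694, -0.136, 0.694]
contact_force: [-0.5, -0.2, -0.2]
width: 0.0
```

```bash
python3 -m crank '{"grip":[0,0,0],"slide":[[0,0,-0.1],[0,0,-0.15],[0,0,-0.15]],"roll":[0,0,0]}'
```

```text
clock: 6.6
position: [0.4995, -0.0687, 0.0682]
ee_rot: [-0.136, -0.694, -0.136, 0.694]
contact_force: [0.5, 0.6, -0.1]
width: 0.0002
```

Run:
```python
from h import *
s=snap('side','s4'); w=snap('wrist','w4')
a=cv2.resize(s['frame'][205:275,330:410,::-1],(480,420),interpolation=cv2.INTER_CUBIC)
b=cv2.resize(w['frame'][180:285,250:330+0,::-1],(320,420),interpolation=cv2.INTER_CUBIC)
cv2.imwrite('pics/c7.png',np.hstack([a,b]))
print(proj(w,[manip.get_state()['position']]))
```

```text
[[323.00867906 227.75557095]]
```

View pics/c7.png

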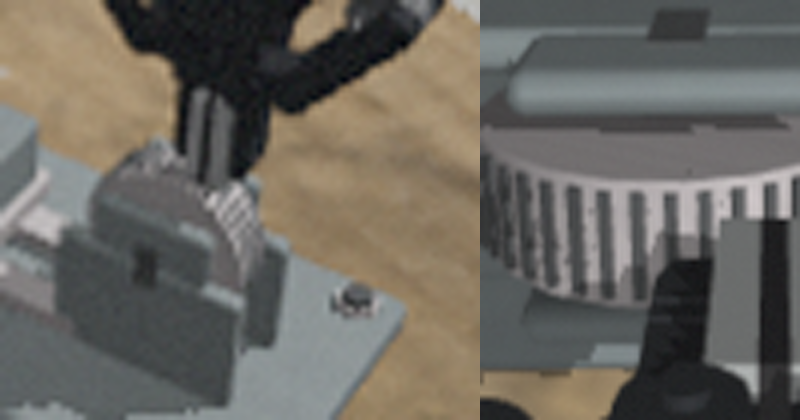

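The montage shows the tip just above the knurling, with its shadow still a little apart from it, so there is no contact yet. I'll keep descending.

```bash
python3 -m crank '{"grip":[0,0,0],"slide":[[0,0,-0.1],[0,0,-0.15],[0,0,-0.15]],"roll":[0,0,0]}'
```

```text
clock: 7.0
position: [0.4995, -0.0688, 0.0667]
ee_rot: [-0.136, -0.694, -0.136, 0.694]
contact_force: [0.2, 0.8, 0.8]
width: 0.0
```

```bash
python3 -m crank '{"grip":[0,0,0],"slide":[[0,0,-0.1],[0,0,-0.15],[0,0,-0.15]],"roll":[0,0,0]}'
```

```text
clock: 7.3
position: [0.4994, -0.0688, 0.0652]
ee_rot: [-0.136, -0.694, -0.136, 0.694]
contact_force: [0.3, -0.2, 0.7]
width: -0.0003
```

```bash
python3 -m crank '{"grip":[0,0,0,0],"slide":[[-0.08,0.18,0],[-0.15,0.37,0],[-0.23,0.55,0],[-0.23,0.55,0]],"roll":[0,0,0,0]}'
```

```text
clock: 7.7
position: [0.497, -0.0629, 0.0653]
ee_rot: [-0.136, -0.694, -0.136, 0.694]
contact_force: [1.0, -1.2, 0.6]
width: 0.0
```

```bash
python3 -m crank '{"grip":[0,0,0],"slide":[[0,0,-0.1],[0,0,-0.1],[0,0,-0.1]],"roll":[0,0,0]}'
python3 - <<'E'
from h import *
s=snap('side','s5'); w=snap('wrist','w5')
a=cv2.resize(s['frame'][205:275,330:410,::-1],(480,420),interpolation=cv2.INTER_CUBIC)
b=cv2.resize(w['frame'][180:285,250:330+0,::-1],(320,420),interpolation=cv2.INTER_CUBIC)
cv2.imwrite('pics/c8.png',np.hstack([a,b]))
# knurl change in wheel between w4 and w5 ; jaw/pointer motion between side frames
d=cv2.absdiff(load('s4')['frame'],s['frame']).max(2)[220:275,285:345]; print('jaw diff',d.max(),(d>25).sum())
st=manip.get_state();print(st['contact_force'])
E
```

```text
clock: 8.0
position: [0.4973, -0.0633, 0.0643]
ee_rot: [0.136, 0.694, 0.136, -0.694]
contact_force: [0.5, 0.2, -0.6]
width: 0.0002
jaw diff 62 41
[ 0.07803014 -0.23757527 -0.38753125]
```

View pics/c8.png

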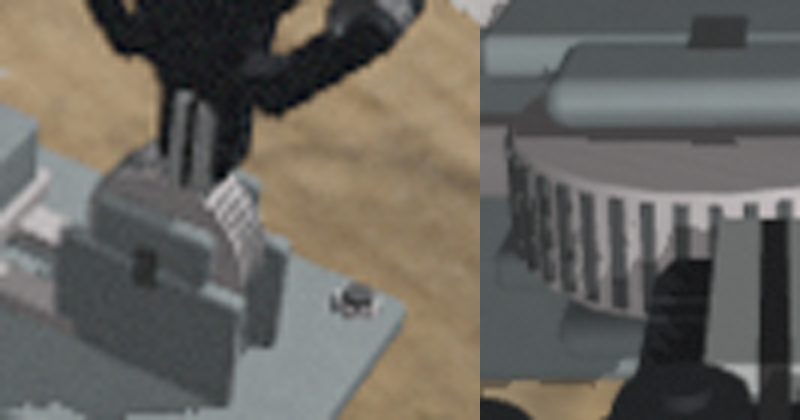

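Run:
```python
from h import *
from scipy.optimize import least_squares
g=np.load('g.npy');gx=np.array([np.cos(g[2]),np.sin(g[2]),0])
for s,w,ps,tcp in(('s5','w5',(364,236),[.4973,-.0633,.0643]),('s4','w4',(365,236),[.4995,-.0687,.0682]),('s2','w2',(366.3,227.5),[.4995,-.0688,.0878])):
    s=load(s);w=load(w);pw=(322.5,235);tcp=np.array(tcp)
    f=lambda T:np.r_[proj(s,[T-.011*gx])[0]-ps,proj(w,[T+.011*gx])[0]-pw]
    r=least_squares(f,tcp); T=r.x
    print('T-tcp mm',(T-tcp)*1e3,'gauge xy,z',w2g(g,T)*1e3,T[2]*1e3,r.fun.round(1))
a,b=load('s4')['frame'],load('s5')['frame']
ys,xs=np.where(cv2.absdiff(a,b).max(2)[220:275,285:345]>25);print(sorted(zip(xs+285,ys+220))[:41])
```

```text
T-tcp mm [-0.80299548 -0.69146355 32.22384835] gauge xy,z [ -1.85921523 -93.27730445] 96.52384835251216 [-4.2 -1.2  1.  -0.4]
T-tcp mm [-1.57846637 -0.8844411  30.63720881] gauge xy,z [ -2.67432035 -98.99099718] 98.83720880589813 [-2.7 -0.8  0.7 -0.2]
T-tcp mm [-0.90239514 -0.56337752 32.07051618] gauge xy,z [ -1.96502834 -99.04434745] 119.87051617668331 [-2.9 -0.9  0.7 -0.3]
[(np.int64(285), np.int64(264)), (np.int64(286), np.int64(264)), (np.int64(286), np.int64(265)), (np.int64(287), np.int64(264)), (np.int64(287), np.int64(265)), (np.int64(288), np.int64(264)), (np.int64(288), np.int64(265)), (np.int64(289), np.int64(264)), (np.int64(289), np.int64(265)), (np.int64(290), np.int64(266)), (np.int64(290), np.int64(267)), (np.int64(291), np.int64(268)), (np.int64(292), np.int64(267)), (np.int64(292), np.int64(268)), (np.int64(293), np.int64(267)), (np.int64(293), np.int64(268)), (np.int64(294), np.int64(267)), (np.int64(294), np.int64(268)), (np.int64(295), np.int64(267)), (np.int64(295), np.int64(268)), (np.int64(296), np.int64(267)), (np.int64(296), np.int64(268)), (np.int64(297), np.int64(267)), (np.int64(297), np.int64(268)), (np.int64(298), np.int64(268)), (np.int64(298), np.int64(269)), (np.int64(299), np.int64(268)), (np.int64(299), np.int64(269)), (np.int64(300), np.int64(268)), (np.int64(300), np.int64(269)), (np.int64(301), np.int64(268)), (np.int64(302), np.int64(268)), (np.int64(302), np.int64(269)), (np.int64(312), np.int64(263)), (np.int64(315), np.int64(259)), (np.int64(316), np.int64(258)), (np.int64(316), np.int64(259)), (np.int64(317), np.int64(258)), (np.int64(317), np.int64(259)), (np.int64(317), np.int64(260)), (np.int64(318), np.int64(259))]
```

Triangulating both edges puts the physical tip about 31 mm above the reported TCP, so tip z is about 96 mm and contact is 4–5 mm lower. The changed pixels between frames are only shadow, so the jaw has not moved.

```bash
python3 -m crank '{"grip":[0,0,0,0],"slide":[[0,0,-0.1],[0,0,-0.2],[0,0,-0.25],[0,0,-0.25]],"roll":[0,0,0,0]}'
```

```text
clock: 8.5
position: [0.4975, -0.0636, 0.0627]
ee_rot: [0.137, 0.694, 0.136, -0.694]
contact_force: [-1.9, -0.3, 6.7]
width: -0.0001
```

Contact: 6.7 N for about 1.2 mm of press. First stroke along +y of the gauge, 16 mm.

```bash
python3 -m crank '{"grip":[0,0,0,0],"slide":[[-0.08,0.18,0],[-0.15,0.37,0],[-0.23,0.55,0],[-0.3,0.74,0]],"roll":[0,0,0,0]}'; python3 -m crank '{"grip":[0,0,0,0],"slide":[[-0.08,0.18,0],[-0.15,0.37,0],[-0.23,0.55,0],[-0.3,0.74,0]],"roll":[0,0,0,0]}'
python3 - <<'E'
from h import *
s=snap('side','s6'); w=snap('wrist','w6');g=np.load('g.npy')
st=manip.get_state(); print(w2g(g,st['position'])*1e3,st['contact_force'])
a=cv2.resize(w['frame'][190:262,100:250,::-1],None,fx=5,fy=5,interpolation=cv2.INTER_CUBIC)
cv2.imwrite('pics/c9.png',a)
E
```

```text
clock: 8.9
position: [0.4948, -0.0569, 0.0629]
ee_rot: [0.137, 0.694, 0.136, -0.693]
contact_force: [-1.2, -1.3, 7.6]
width: -0.0002
clock: 9.3
position: [0.4917, -0.0494, 0.0628]
ee_rot: [0.137, 0.694, 0.136, -0.693]
contact_force: [-1.0, -1.8, 6.5]
width: 0.0001
[ -0.72954852 -77.51709476] [-1.81578092 -1.64243063  6.26962544]
```

View pics/c9.png

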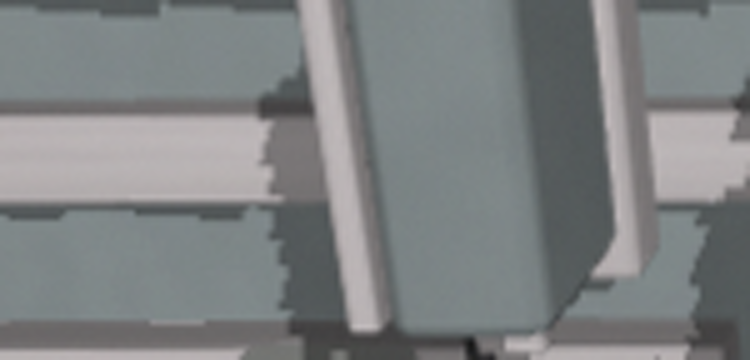

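```bash
python3 -m crank '{"grip":[0,0,0,0,0,0,0,0,0,0,0,0,0,0,0,0,0,0],"slide":[[0,0,0.4],[0,0,0.8],[0.3,-0.7,0.8],[0.6,-1.4,0.8],[0.84,-2.03,0.8],[0.84,-2.03,0.8],[0.84,-2.03,0.3],[0.84,-2.03,0],[0.84,-2.03,0],[0.74,-1.78,0],[0.63,-1.52,0],[0.53,-1.27,0],[0.42,-1.02,0],[0.32,-0.76,0],[0.21,-0.51,0],[0.11,-0.25,0],[0,0,0],[0,0,0]],"roll":[0,0,0,0,0,0,0,0,0,0,0,0,0,0,0,0,0,0]}'
python3 - <<'E'
from h import *
s=snap('side','s7'); w=snap('wrist','w7')
g=np.load('g.npy'); st=manip.get_state(); print(w2g(g,st['position'])*1e3,st['contact_force'])
for i in('w6','w7'):
    f=cv2.cvtColor(load(i)['frame'],cv2.COLOR_RGB2GRAY); print(i,f[230,100:250:1].tolist()[::2])
for y,im in((0.004,None),(.039,None)):
    for n in('w6','w7'): print(y,n,proj(load(n),g2w(g,[-.0385,y,.0335])))
E
```

```text
clock: 11.2
position: [0.4909, -0.0482, 0.0626]
ee_rot: [0.137, 0.694, 0.136, -0.694]
contact_force: [-1.7, -1.0, 8.2]
width: 0.0001
[ -0.90389461 -76.53155915] [-2.333268   -0.07963564  7.87889974]
w6 [134, 133, 134, 135, 133, 134, 134, 133, 133, 134, 133, 132, 126, 127, 129, 128, 128, 129, 129, 129, 128, 128, 129, 128, 129, 129, 130, 129, 115, 100, 102, 101, 99, 159, 182, 179, 131, 109, 108, 128, 128, 130, 130, 130, 129, 130, 129, 132, 131, 134, 133, 131, 129, 118, 93, 89, 90, 89, 89, 88, 86, 121, 175, 152, 121, 117, 124, 123, 123, 121, 121, 132, 109, 95, 96]
w7 [116, 118, 117, 117, 110, 115, 115, 116, 117, 117, 117, 118, 118, 117, 117, 117, 119, 118, 120, 119, 119, 96, 98, 96, 98, 160, 182, 179, 131, 109, 109, 128, 128, 128, 130, 131, 130, 130, 129, 132, 131, 134, 133, 132, 129, 117, 94, 88, 87, 89, 89, 88, 88, 86, 122, 176, 159, 121, 118, 106, 126, 104, 103, 103, 102, 103, 103, 103, 102, 106, 96, 97, 97, 91, 92]
0.004 w6 [[208.14153604 261.24077396]]
0.004 w7 [[209.5110554  260.95953862]]
0.039 w6 [[159.13148582 261.20632417]]
0.039 w7 [[160.50758272 260.88974529]]
```

```bash
python3 -m crank '{"grip":[0,0,0,0,0,0,0,0,0,0,0,0,0,0,0,0,0,0],"slide":[[0,0,0.4],[0,0,0.8],[0.3,-0.7,0.8],[0.6,-1.4,0.8],[0.84,-2.03,0.8],[0.84,-2.03,0.8],[0.84,-2.03,0.3],[0.84,-2.03,0],[0.84,-2.03,0],[0.74,-1.78,0],[0.63,-1.52,0],[0.53,-1.27,0],[0.42,-1.02,0],[0.32,-0.76,0],[0.21,-0.51,0],[0.11,-0.25,0],[0,0,0],[0,0,0]],"roll":[0,0,0,0,0,0,0,0,0,0,0,0,0,0,0,0,0,0]}'
python3 - <<'E'
from h import *
w=snap('wrist','w8');s=snap('side','s8')
a=cv2.resize(w['frame'][235:290,120:240,::-1],None,fx=6,fy=6,interpolation=cv2.INTER_CUBIC)
cv2.imwrite('pics/c10.png',a)
E
```

```text
clock: 13.1
position: [0.4909, -0.0481, 0.0626]
ee_rot: [0.137, 0.694, 0.136, -0.694]
contact_force: [-1.6, -0.4, 8.2]
width: 0.0005
```

View pics/c10.png

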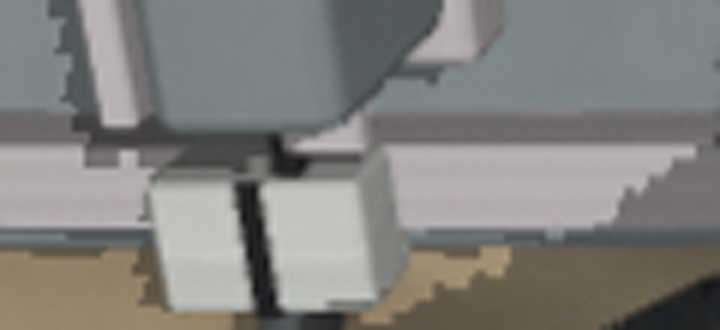

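The wrist crop shows the pointer tip at about (292,168) and the saddle line's jaw end at about (246,184). The remaining distance is short.

Run:
```python
from h import *
w=load('w8');g=np.load('g.npy')
px=lambda p:(120+(p[0]+.5)/6-.5,235+(p[1]+.5)/6-.5)
for p in((275,137),(292,168),(246,184),(264,312)): print(p,w2g(g,onz(w,px(p),.0335))*1e3)
f=w['frame'].min(2)
for r in range(255,292,2): print(r,f[r,150:182].tolist())
```

```text
(275, 137) [-35.74889046  35.05173913]
(292, 168) [-39.83195292  33.62204539]
(246, 184) [-41.97146528  39.44922689]
(264, 312) [-59.42315549  39.90853826]
255 [112, 111, 112, 112, 113, 114, 113, 112, 113, 112, 114, 112, 113, 112, 113, 113, 113, 111, 112, 112, 111, 112, 110, 108, 105, 103, 117, 112, 154, 166, 136, 115]
257 [75, 73, 75, 75, 75, 75, 75, 75, 75, 75, 74, 74, 74, 73, 64, 50, 64, 100, 113, 114, 114, 113, 110, 149, 167, 170, 175, 177, 175, 168, 144, 121]
259 [86, 79, 71, 71, 71, 71, 73, 72, 72, 71, 71, 72, 72, 72, 61, 38, 28, 91, 117, 155, 178, 181, 180, 180, 179, 181, 180, 180, 179, 175, 160, 122]
261 [71, 72, 72, 71, 73, 72, 71, 72, 74, 73, 72, 94, 110, 110, 93, 56, 32, 35, 40, 39, 38, 51, 71, 77, 77, 78, 78, 76, 77, 75, 107, 124]
263 [112, 113, 112, 112, 112, 112, 112, 113, 97, 72, 71, 96, 116, 116, 97, 58, 40, 35, 35, 34, 57, 100, 116, 117, 118, 118, 118, 118, 118, 122, 134, 137]
265 [146, 147, 148, 148, 148, 149, 150, 151, 132, 80, 65, 66, 67, 104, 145, 158, 157, 157, 158, 158, 161, 162, 164, 164, 164, 167, 166, 167, 169, 151, 134, 130]
267 [187, 189, 189, 189, 189, 18
[... 1299 characters left out ...]
 186, 186, 185, 152, 33, 32, 37, 53, 141, 187, 186, 187, 186, 186, 186, 187, 187, 187, 187, 186, 186, 186, 184, 181]
285 [183, 185, 184, 184, 184, 184, 185, 184, 186, 186, 186, 163, 91, 33, 33, 31, 134, 187, 187, 188, 187, 188, 188, 188, 157, 124, 124, 125, 126, 125, 122, 115]
287 [106, 106, 105, 106, 105, 104, 103, 104, 95, 70, 69, 67, 53, 33, 35, 34, 40, 68, 87, 87, 74, 53, 49, 45, 42, 39, 40, 52, 66, 70, 94, 103]
289 [107, 106, 106, 105, 105, 104, 105, 103, 92, 70, 69, 70, 66, 63, 69, 75, 79, 83, 84, 72, 53, 53, 49, 46, 45, 42, 43, 58, 69, 70, 70, 70]
291 [108, 107, 103, 103, 102, 101, 101, 94, 70, 68, 71, 69, 70, 64, 56, 55, 57, 56, 56, 53, 52, 52, 49, 47, 46, 51, 64, 69, 68, 69, 70, 70]
```

```bash
python3 -m crank '{"grip":[0,0,0,0,0,0,0,0,0,0,0,0,0],"slide":[[0,0,0.4],[0,0,0.8],[0.3,-0.7,0.8],[0.53,-1.29,0.8],[0.53,-1.29,0.8],[0.53,-1.29,0.3],[0.53,-1.29,0],[0.53,-1.29,0],[0.44,-1.08,0],[0.36,-0.87,0],[0.27,-0.67,0],[0.19,-0.46,0],[0.19,-0.46,0]],"roll":[0,0,0,0,0,0,0,0,0,0,0,0,0]}'
python3 - <<'E'
from h import *
w=snap('wrist','w9');s=snap('side','s9');t=snap('top','t9')
a=cv2.resize(w['frame'][240:295,130:230,::-1],(700,385),interpolation=cv2.INTER_CUBIC)
b=cv2.resize(s['frame'][225:265,280:330+23,::-1],(380,208),interpolation=cv2.INTER_CUBIC)
c=cv2.resize(t['frame'][232:270,330:400,::-1],(320,174),interpolation=cv2.INTER_CUBIC)
o=np.zeros((600,700,3),np.uint8);o[:385]=a;o[390:598,:380]=b;o[390:564,380:]=c
cv2.imwrite('pics/c11.png',o)
f=w['frame'].min(2)
for r in range(255,275,1): print(r,f[r,150:182].tolist())
E
```

```text
clock: 14.5
position: [0.4933, -0.0536, 0.0629]
ee_rot: [0.137, 0.694, 0.136, -0.694]
contact_force: [-2.2, -2.1, 10.5]
width: -0.0001
255 [114, 114, 114, 113, 113, 113, 112, 110, 106, 99, 92, 86, 138, 173, 176, 167, 140, 117, 101, 101, 104, 105, 106, 106, 106, 106, 106, 106, 105, 106, 105, 105]
256 [100, 100, 97, 98, 98, 98, 97, 97, 101, 94, 99, 111, 150, 177, 176, 169, 143, 118, 102, 101, 105, 105, 105, 104, 105, 105, 106, 105, 105, 105, 104, 105]
257 [70, 51, 58, 86, 109, 108, 105, 107, 114, 112, 112, 145, 174, 177, 176, 169, 145, 122, 108, 105, 107, 106, 107, 106, 107, 109, 107, 107, 106, 106, 107, 106]
258 [58, 37, 47, 88, 116, 116, 116, 116, 144, 169, 169, 172, 177, 177, 175, 169, 150, 127, 110, 107, 110, 110, 110, 110, 111, 106, 106, 107, 106, 107, 106, 107]
259 [65, 43, 35, 84, 116, 116, 117, 116, 148, 176, 175, 177, 177, 177, 176, 172, 159, 125, 108, 114, 114, 115, 116, 115, 117, 127, 147, 155, 154, 154, 154, 154]
260 [67, 45, 37, 50, 86, 101, 90, 91, 103, 115, 115, 117, 116, 115, 116, 114, 118, 114, 114, 117, 116, 115, 117, 116, 125, 135, 151, 168, 173, 173, 175, 173]
261 [
[... 1526 characters left out ...]
, 176, 148, 131, 130, 126, 125, 122, 159, 174, 173, 174]
271 [173, 101, 35, 35, 34, 76, 148, 192, 192, 190, 190, 191, 190, 191, 190, 192, 191, 191, 191, 191, 189, 181, 154, 132, 130, 128, 125, 124, 153, 170, 173, 173]
272 [183, 133, 32, 36, 35, 72, 147, 192, 191, 191, 192, 191, 192, 191, 192, 192, 192, 193, 192, 192, 190, 185, 159, 134, 129, 126, 125, 124, 142, 170, 179, 179]
273 [192, 167, 35, 35, 37, 52, 135, 193, 193, 193, 193, 191, 193, 192, 191, 191, 193, 193, 192, 193, 191, 186, 164, 138, 129, 125, 125, 124, 127, 128, 130, 132]
274 [192, 168, 66, 35, 34, 34, 125, 191, 192, 190, 191, 191, 191, 192, 190, 190, 191, 191, 191, 191, 189, 186, 169, 140, 128, 125, 124, 126, 123, 123, 118, 117]
```

View pics/c11.png

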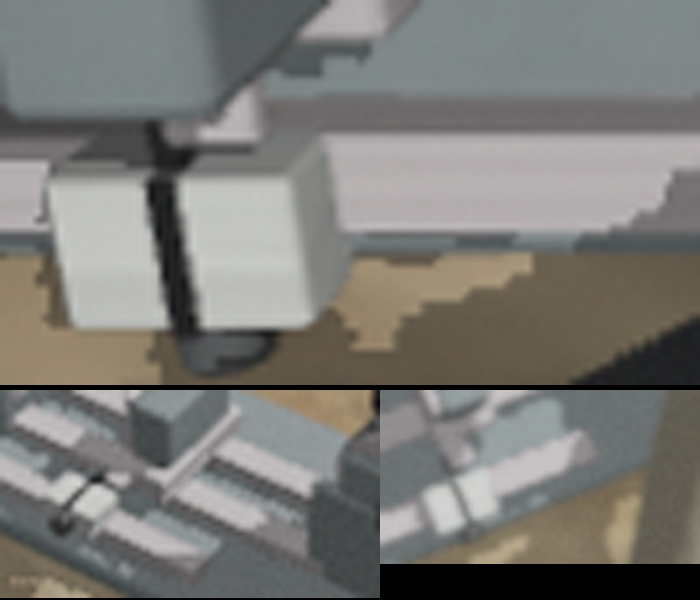

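All three views show the blade and the line almost end to end. In the wrist crop the blade tip is at about (175,160) and the line's end at (160,185), a residual of perhaps 1–2 mm. The jaw partly hides the blade, so I'll lift and look from straight above.

```bash
python3 -m crank '{"grip":[0,0,0,0,0,0,0,0,0],"slide":[[0,0,1.5],[0,0,3],[-3,2,3],[-6,4.5,3],[-9.4,7,3],[-9.4,7,3],[-9.4,7,3],[-9.4,7,3],[-9.4,7,3]],"roll":[0,0,0,0,0,0,0,0,0]}'
python3 - <<'E'
from h import *
w=snap('wrist','w10');g=np.load('g.npy')
c=-w['R'].T@w['t'];print('cam gauge',w2g(g,c)*1e3,c[2])
p=proj(w,g2w(g,[-.042,.039,.0335]))[0];print(p)
x,y=np.clip(p.astype(int),[40,30],[599,369])
print(x,y)
cv2.imwrite('pics/c12.png',cv2.resize(w['frame'][y-30:y+30,x-40:x+40,::-1],(800,600),interpolation=cv2.INTER_CUBIC))
E
```

```text
clock: 15.55
position: [0.4004, 0.0164, 0.0919]
ee_rot: [0.136, 0.694, 0.136, -0.694]
contact_force: [0.0, -0.9, -0.6]
width: 0.0002
cam gauge [12.37668902 17.33073747] 0.26410294137192764
[294.2956825  174.83612402]
294 174
```

View pics/c12.png

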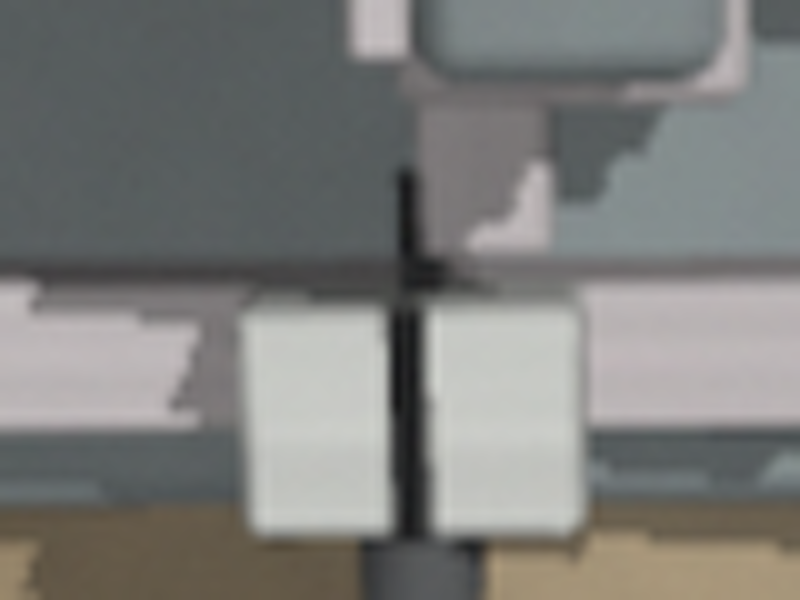

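The overhead crop shows the mark line at x≈390–428 and the blade tip at about 400–440, with its shadow to the right. The gap looks like about 1 mm; I'll check it with pixel values.

Run:
```python
from h import *
f=load('w10')['frame'].min(2)
for r in range(158,182): print(r,f[r,288:310].tolist())
```

```text
158 [87, 89, 87, 86, 86, 85, 86, 96, 116, 120, 121, 119, 120, 117, 116, 118, 118, 118, 118, 114, 101, 82]
159 [88, 87, 88, 86, 86, 87, 86, 98, 116, 121, 120, 119, 120, 118, 118, 118, 118, 118, 118, 114, 101, 82]
160 [87, 86, 87, 87, 87, 82, 72, 90, 115, 121, 120, 120, 119, 118, 117, 117, 118, 118, 131, 151, 136, 101]
161 [87, 86, 86, 86, 85, 69, 42, 69, 108, 121, 121, 120, 120, 117, 118, 116, 118, 119, 142, 179, 162, 114]
162 [87, 87, 87, 87, 84, 69, 27, 56, 100, 120, 120, 121, 120, 118, 118, 117, 118, 131, 163, 178, 164, 118]
163 [87, 88, 88, 87, 87, 75, 28, 57, 100, 120, 119, 121, 119, 117, 119, 118, 118, 142, 180, 178, 163, 121]
164 [87, 87, 87, 87, 86, 74, 27, 56, 100, 120, 119, 120, 119, 118, 118, 117, 119, 142, 180, 178, 165, 131]
165 [87, 87, 88, 87, 86, 75, 29, 56, 99, 120, 120, 120, 119, 118, 117, 117, 130, 164, 182, 178, 166, 141]
166 [87, 88, 88, 89, 87, 74, 27, 51, 94, 119, 119, 119, 120, 130, 153, 153, 163, 182, 182, 178, 166, 141]
167 [88, 90, 88, 88, 88, 75, 27, 46, 87, 119, 119, 119, 131, 162, 179, 180, 180, 180, 180, 179, 167, 140]
168 [89, 90, 88, 89, 87, 76, 25, 44
[... 776 characters left out ...]
78, 180, 181, 181, 182, 181]
176 [190, 190, 191, 180, 133, 36, 38, 35, 120, 194, 194, 194, 194, 194, 195, 194, 194, 194, 194, 194, 195, 195]
177 [196, 197, 195, 184, 134, 37, 38, 36, 122, 196, 196, 196, 196, 196, 197, 195, 196, 196, 197, 197, 196, 197]
178 [197, 195, 195, 190, 153, 36, 37, 35, 120, 196, 195, 196, 196, 195, 195, 196, 195, 195, 194, 195, 195, 195]
179 [194, 194, 194, 195, 166, 36, 36, 36, 122, 196, 195, 195, 194, 195, 195, 195, 195, 195, 195, 194, 195, 195]
180 [195, 196, 196, 195, 168, 36, 36, 38, 122, 195, 197, 195, 196, 195, 195, 195, 195, 195, 194, 195, 195, 196]
181 [196, 196, 196, 197, 167, 35, 37, 34, 122, 196, 196, 195, 196, 196, 196, 195, 197, 196, 196, 196, 196, 196]
```

Both views, compared left edge to left edge, give 1.15 mm remaining, so 2.45 mm of rim. The last stroke lost about 1.1 mm, so I'll command a final stroke of about 3.5 mm.

```bash
python3 -m crank '{"grip":[0,0,0,0,0,0,0,0,0,0,0,0,0,0,0,0,0,0,0],"slide":[[3,-2,0],[6,-4.5,0],[9,-7,0],[9.55,-7.37,0],[9.55,-7.37,0],[9.55,-7.37,-1.2],[9.55,-7.37,-2.3],[9.55,-7.37,-3],[9.55,-7.37,-3],[9.51,-7.27,-3],[9.46,-7.16,-3],[9.42,-7.05,-3],[9.42,-7.05,-3],[9.42,-7.05,-1.5],[9.42,-7.05,0],[6,-4.5,0],[3,-2,0],[0,0,0],[0,0,0]],"roll":[0,0,0,0,0,0,0,0,0,0,0,0,0,0,0,0,0,0,0]}'
python3 -m crank '{"grip":[0,0,0],"slide":[[0,0,0],[0,0,0],[0,0,0]],"roll":[0,0,0]}'
python3 - <<'E'
from h import *
w=snap('wrist','w11')
f=w['frame'].min(2)
for r in list(range(160,164))+list(range(168,182)): print(r,f[r,286:310].tolist())
E
```

```text
clock: 17.5
position: [0.3919, 0.0197, 0.0905]
ee_rot: [-0.136, -0.691, -0.138, 0.696]
contact_force: [-0.3, -0.5, 0.1]
width: -0.0001
clock: 17.8
position: [0.4002, 0.0165, 0.0918]
ee_rot: [0.136, 0.694, 0.136, -0.694]
contact_force: [-0.4, 0.6, 0.2]
width: 0.0004
160 [86, 88, 88, 86, 85, 86, 81, 70, 87, 116, 121, 121, 120, 119, 118, 118, 117, 118, 118, 117, 127, 140, 111, 89]
161 [87, 88, 86, 87, 87, 85, 72, 38, 65, 109, 121, 122, 121, 119, 118, 116, 117, 117, 117, 117, 139, 161, 112, 88]
162 [88, 87, 88, 86, 87, 83, 71, 29, 57, 100, 120, 120, 120, 119, 117, 116, 117, 130, 145, 117, 139, 161, 113, 87]
163 [88, 87, 86, 90, 87, 86, 74, 27, 57, 100, 120, 119, 121, 120, 118, 118, 131, 163, 174, 154, 161, 163, 117, 87]
168 [88, 89, 89, 88, 88, 89, 75, 25, 47, 86, 122, 146, 166, 166, 164, 162, 163, 164, 165, 167, 165, 157, 137, 133]
169 [83, 82, 82, 81, 83, 82, 70, 26, 41, 68, 98, 122, 130, 131, 129, 129, 128, 127, 128, 126, 127, 128, 121, 123]
170 [72, 71, 71, 71, 72, 70, 62, 34, 38, 36, 47, 75, 91, 89, 96, 109, 107, 108, 109, 109, 107, 107, 107, 108]
171 [69, 69, 70, 69, 70, 70, 62, 42
[... 563 characters left out ...]
192, 193, 166, 36, 34, 37, 96, 165, 195, 195, 195, 193, 194, 194, 194, 194, 195, 195, 196, 195]
177 [193, 194, 195, 196, 195, 195, 168, 37, 36, 36, 97, 169, 195, 195, 195, 196, 196, 196, 196, 196, 196, 196, 197, 195]
178 [195, 195, 196, 196, 194, 196, 169, 53, 37, 34, 98, 170, 196, 195, 195, 195, 196, 196, 196, 195, 196, 195, 195, 195]
179 [196, 195, 196, 196, 195, 195, 170, 68, 37, 36, 98, 170, 195, 196, 196, 196, 195, 195, 195, 195, 195, 196, 195, 196]
180 [195, 195, 196, 195, 195, 196, 171, 68, 38, 37, 97, 169, 196, 197, 196, 196, 195, 195, 195, 196, 195, 196, 195, 195]
181 [196, 196, 197, 196, 196, 196, 171, 68, 35, 36, 99, 172, 197, 197, 197, 196, 196, 197, 197, 196, 196, 196, 196, 198]
```

The residual is about 0.2 px, or 0.2 mm, so pointer and line coincide. Now I'll check that the bystanders haven't moved and hand in.

Run:
```python
from h import *
s=snap('side','s11')['frame'];a=load('side0')['frame']
for n,(x0,y0,x1,y1) in dict(ring=(230,198,258,230),block=(235,246,268,278),bolt=(296,278,320,306)).items():
    T=cv2.cvtColor(a[y0:y1,x0:x1],6); m=cv2.matchTemplate(cv2.cvtColor(s[y0-5:y1+5,x0-5:x1+5],6),T,cv2.TM_CCOEFF_NORMED)
    print(n,cv2.minMaxLoc(m)[1],np.array(cv2.minMaxLoc(m)[3])-5)
print(manip.get_state()['contact_force'])
manip.sign_off()
```

```text
ring 0.9950963258743286 [0 0]
block 0.7933590412139893 [0 0]
bolt 0.9979925155639648 [0 0]
[ 1.41849317 -0.57906451  0.53427732]
the job is handed in; nothing more can be done
```

The gauge is set: the jaw's pointer lines up with the saddle line to about 0.2 mm, and I have handed the job in. I rolled the wheel in five fingertip strokes with the gripper shut, pressing 6–10 N, then lifted the finger clear. The job took about 18 s of the 51 s allowed.

**Last checks**
- **Alignment:** measured from the wrist camera looking nearly straight down, with the finger clear of the wheel. Part of the blade is hidden near the jaw and its shadow falls beside it, so I compared left edges. The measurement is good to a few tenths of a millimetre.
- **Bystanders:** the ring, block and bolt show no shift in the side camera. The block's match score was lower (0.79, against 0.99 or better for the other two). I put that down to the arm's changed shadow or partial cover, but did not check further.
- **Contact:** the last force reading was within sensor noise, so the robot was touching nothing.

**Disagreement:** the fingertip sat about 30 mm above the TCP position the robot reports. I therefore found the wheel by the camera pictures and the contact force.

**Budget:** I viewed 15 pictures, against the planned 10 plus one or two.

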